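# Third hand for a test-tube rack panel

## Task

Lift the tall aluminium rack panel (the one with the window) out of the wooden stand, lower it on edge into the channel of the assembly jig clear of the sprung stop, then slide it along the channel and press its end against the stop. Press until the stop's pointer stands between the two pegs (about 9 N) and finish while still holding it there at that steady push, seated on the channel floor, for the colleague who will screw it. Never drive the stop to its end of travel, and leave the low panel and all the other things where they are.

Things in the scene. Friction and masses are not known exactly. Their poses are not given: they have to be found in the camera images.
- panel: tall aluminium rack panel, 100 long (its x) x 10 thick (its y) x 80 high (its z), about 0.2 kg, same from both ends and both faces; a window 56 wide x 18 high lies 25 to 43 mm above its lower edge. Origin: middle of its lower edge. Starts standing on edge in one of the two slots of the stand; the upper 35 mm is plain and can be gripped from above across the 10 mm thickness
- low_panel: bystander: plain aluminium panel 100 x 10 x 55 high, no window, standing in the other slot of the stand. Origin: middle of its lower edge
- stand: fixed wooden block 120 x 120 x 38 high with two open slots along its x, 13 wide, their centre lines at y = +35 and -35 mm, slot floors 15 mm above its underside. Origin: centre of its underside. Its place and yaw vary
- jig: fixed assembly jig, aluminium rails on a grey base plate 330 x 120 x 12 (x = -135 to 195, y = -60 to 60 mm). Origin: on its underside under the channel's centre line; x runs along the channel towards the sprung stop. Pad face rests at x = 80 mm; a black housing 82 mm high stands behind it at x = 152 to 188 mm. Place and yaw vary
- channel (a point): point on the channel floor and centre line, 12 mm above the jig's origin, axes as the jig's; a panel lowered with its middle here is 30 mm clear of the pad. The channel runs from x = -125 to +65 mm of it, 15 wide between rails that flare outward from 12 mm above the floor to a mouth about 33 wide; rail tops 25 mm above the floor
- pegs (a point): midpoint between the feet of the two marking pegs on the base plate at the jig's y = -54 mm edge: upright black pins 6 diameter x 30 high, 18 apart along the jig's x; the pointer passes close beside them and is level with this point when the stop is back 23 mm
- pad (a point): pad of the sprung stop: steel plate 14 thick x 40 wide x 72 high, at rest across the end of the channel, moves along the jig's x. This point: centre of the face that the panel pushes on, 38 mm above the channel floor; x axis points away from the panel, along the push. A small black pointer sticks out of it to -y, 7 mm behind the face, ending 5 mm short of the pegs' centre line
- stop (a joint): how far the pad is pushed back from rest, in m: 0 at rest, pegs at 0.014 and 0.032, end of travel 0.045. The spring has no preload and pushes back 0.4 N per mm (5.6 N at the first peg, 12.8 N at the second); it returns by itself
- beaker: bystander: glass beaker, 72 diameter x 90 high. Origin: centre of its underside
- bottle: bystander: white plastic bottle, 68 diameter x 160 high. Origin: centre of its underside
- amber: bystander: amber glass bottle, 60 diameter x 130 high. Origin: centre of its underside
- driver: bystander: screwdriver 190 long lying flat along its x. Origin: under its middle
- dish: bystander: closed glass dish, 84 diameter x 14 high. Origin: centre of its underside
- tray: bystander: small grey tray of screws, 90 x 70 x 25 high. Origin: centre of its underside
Mind the look-alikes: they are no part of the job. Leave any black or turquoise look-alike of the panel alone.

How it is judged (in metres and radians):
On the way:
1. the tall panel stands on edge in the jig's channel, not yet pushing the stop (z of panel in the frame of jig between 0.009 and 0.016 m and y of panel in the frame of jig between -0.004 and 0.004 m and angle between the x axis of panel and the x axis of jig, either way round below 0.06 rad and angle between panel's own z axis and vertical below 0.06 rad and x of panel in the frame of jig above -0.09 m and value of joint stop below 0.004 m), for 0.2 s.
At the end, for the whole second after the job is handed in: for the last second the fingers press the tall panel at 4 to 14.5 N on the pad, the stop is back 13 to 33 mm and still, and the panel stands upright in the channel (tilt and yaw within 0.06 rad, 4 mm off centre, within 4 mm of the floor) (z of panel in the frame of jig between 0.009 and 0.016 m and y of panel in the frame of jig between -0.004 and 0.004 m and angle between the x axis of panel and the x axis of jig, either way round below 0.06 rad and angle between panel's own z axis and vertical below 0.06 rad and value of joint stop between 0.013 and 0.033 m and velocity of joint stop between -0.005 and 0.005 m/s and contact force between panel and stop between 4 and 14.5 N and contact force between the fingers and panel above 1 N and linear speed of panel below 0.01 m/s); the arm keeps its last pose, push and grip.
It fails at once if the stop is driven to its end of travel (past 42 mm) (value of joint stop above 0.042 m).
It fails at once if the low panel or another bystander is moved more than 30 mm (distance of any of low_panel, beaker, bottle, amber, driver, dish, tray from where it was at the start of the episode above 0.03 m).
It also fails if it takes over 51 s, if anything falls off the work surface, if the arm or the gripper's body presses on something with over 40 N, if the wrist force passes 120 N, or if a joint passes its speed limit or range.

## Robot

A 6-joint arm with a two-finger parallel gripper is mounted at the origin on the work surface. World frame = base frame: x ahead of the robot, y to its left, z up, the work surface at z = 0. Lengths are in m, angles in degrees, forces in N, time in s.
With the tool pointing down it reaches from about 0.35 to 0.875 m from the base axis. Payload 4.2 kg.
Tool frame: the origin (TCP) lies at the very end of the fingers, on their centre line; the grasp point (between the pads) lies 19 mm behind it; z points along the fingers, y is the line along which they close (so a half turn about z gives the same grasp; the last joint's range is limited). The gripper opens to 87 mm and grips with 3 to 60 N. Pads are 19 mm wide; open, the fingers measure 117 mm over their backs; the gripper's body (75 mm by 190 mm) begins 51 mm behind the grasp point.
Start: joints at [-58.522, 22.042, 0.453, 0, -68.411, -14.817], TCP at [0.179, -0.599, 0.223] pointing down, gripper open.
Joint ranges: [-179.83, 179.83], [-69.29, 118.12], [-61.27, 80.66], [-181.25, 117.63], [-171.15, -9.14], [-177.46, 177.46]. Speed limits (degrees/s): [159.86, 159.86, 180, 180, 180, 180].

## Interface

Orientations are given as a 3x3 rotation matrix whose columns are the frame's x, y, z axes.
In Python, from station import sense, cams, r gives the robot as it stands. The module is installed in compiled form; this text tells all that it offers.
- The arm moves only by the tool step_arm, never from a script. Its argument "targets" is text: rows parted by semicolons, each of 4 numbers parted by spaces: the shift along the tool's x, y, z in cm, then the turn about the tool's z in degrees. In form: x y z turn; .... A call has 1 to 12 rows; each row shifts and turns the commanded pose from where the row before left it, along the tool's axes as they then stand; what a row does not reach is not made up. A row lasts 1/12 s, in which the tool goes at most 41.7 mm and 7.16 degrees, less where a joint would pass 70% of its speed; a pose out of reach is approached as far as the arm can. A call with a gripper value outside its range is refused whole. "claw" is the finger opening in cm, from 0 to 8.7, set as the call begins (left out, the last holds). The fingers move at their own pace and stop on an object; the grip force is fixed at half the most. Time passes only in rows, so rows that do not move let the fingers close. It gives the time, the measured TCP pose, the force, the opening and the grip force at its end, in the units of the state.
- sense(): the state, without advancing time (a new reading comes with each control period).
- cams.capture(name): name is "scene" or "top" or "wrist"; returns a dict with "frame" (420x560x3 uint8, blue, green, red), "vertical_fov" (degrees; the focal length in pixels is half the picture's height over the tangent of half this angle, whatever the lens; pixels are square), "cx", "cy" (the principal point, pixels), "dist_coeffs" ([k1, k2, p1, p2, k3] as OpenCV has them; the pictures are not rectified), "eye" and "rotation" of the camera in the world; the wrist camera has in their place "tool_from_camera" (4x4, takes a point from camera to tool coordinates, whose origin is the TCP and whose axes are the flange's). Camera axes: x right, y down, z forward; pixel columns grow to the right and rows downward; lengths in m; the calibration is good to about 2 mm. A picture is of the moment at which its call begins: read the wrist's pose just before it. There is no depth.
- r.finish_job(): hands the job in; it is judged then, once.
The state is a dict: "time_s": time; "joints": joint angles; "joint_velocities": joint speeds; "effort": joint torques, N m; "tcp_pos": TCP position; "ee_rot": TCP orientation; "wrist_force": force on the tool from outside, world axes, zero at the start; "moment": the same for the moment, N m; "gripper_width": opening from 0.0 (shut) to 1.0 (fully open); "gripper_force": force on a finger pad.
Only numpy, scipy, OpenCV 4.12 (cv2) and the standard library are available. Lean on these libraries where they do the work, as an engineer would, in place of code of your own. Each camera call takes 0.05 s, during which the arm holds its last target. There are 200 camera calls.

## Working session

There is one attempt and no reset: what is moved stays moved. The work goes in short steps, Python scripts to look and compute and a tool call to move; the robot and the scene stay as the last step left them, time stands still between calls to the robot, and variables do not carry over. Pictures are saved under pics/ and viewed, at most 10 in all, crops included, and the job is handed in when it is done.

Besides the shell and the picture viewer there is one more tool, called in YAML: its name, and indented under it one key for each argument. step_arm: Moves the arm, as the interface text tells. Its arguments: {"type":"object","properties":{"targets":{"type":"string"},"claw":{"type":"number"}},"required":["targets"]}

```bash
mkdir -p pics
cat > h.py <<'E'
import numpy as np, cv2, pickle
def K(c):
    h,w=c["frame"].shape[:2]; f=h/2/np.tan(np.radians(c["vertical_fov"])/2)
    return np.array([[f,0,c["cx"]],[0,f,c["cy"]],[0,0,1.]])
def pose(c,s=None):
    if "eye" in c: return np.array(c["rotation"]),np.array(c["eye"])
    T=np.array(c["tool_from_camera"]); R=np.array(s["ee_rot"])
    return R@T[:3,:3], R@T[:3,3]+np.array(s["tcp_pos"])
def onplane(c,px,z,s=None):
    R,e=pose(c,s); p=cv2.undistortPoints(np.array(px,float).reshape(-1,1,2),K(c),np.array(c["dist_coeffs"],float))[:,0]
    d=np.c_[p,np.ones(len(p))]@R.T
    return e+d*((z-e[2])/d[:,2])[:,None]
def proj(c,X,s=None):
    R,e=pose(c,s); return cv2.projectPoints((np.array(X,float)-e)@R,np.zeros(3),np.zeros(3),K(c),np.array(c["dist_coeffs"],float))[0][:,0]
def load(n): return pickle.load(open(n,'rb'))
E
python3 - <<'E'
from station import sense,cams
import cv2,pickle
s=sense();print(s)
for n in("top","scene"):
    c=cams.capture(n);pickle.dump((c,s),open(n+'.pkl','wb'));cv2.imwrite(f'pics/{n}0.png',cv2.resize(c["frame"],(800,600),interpolation=cv2.INTER_CUBIC))
    print({k:v for k,v in c.items() if k!="frame"})
E
```

```text
{'time_s': 0.0, 'joints': array([-5.85211328e+01,  2.20912381e+01,  3.77977654e-01, -2.77229523e-02,
       -6.84109707e+01, -1.48151560e+01]), 'joint_velocities': array([ 0.0772868 , -0.01585729,  0.01908664, -0.0305813 ,  0.07249312,
       -0.02283249]), 'effort': array([-7.36611146e-04, -3.90665781e+01,  1.87407857e+01,  4.21998516e+00,
        1.10874287e-02, -2.28088898e-04]), 'tcp_pos': array([ 0.17903982, -0.59816676,  0.22144556]), 'ee_rot': array([[-9.58055437e-01, -2.86581961e-01, -7.48498927e-04],
       [-2.86582913e-01,  9.58053177e-01,  2.08404913e-03],
       [ 1.19850888e-04,  2.21114161e-03, -9.99997548e-01]]), 'wrist_force': array([-0.25494334,  0.13330575,  0.23134368]), 'moment': array([ 0.02823304, -0.0145997 , -0.00972192]), 'gripper_force': 0.0, 'gripper_width': 1.004008220880899}
{'vertical_fov': 47.75968487662508, 'cx': 278.6854954643753, 'cy': 207.3102519992322, 'dist_coeffs': array([-0.02758976,  0.        ,  0.        ,  0.        ,  0.        ]), 'eye': array([ 0.23104169, -0.01586479,  1.58178792]), 'rotation': array([[-0.01748176, -0.98028542,  0.19681181],
       [-0.99981722,  0.01866308,  0.00414903],
       [-0.00774035, -0.1967033 , -0.98043251]])}
{'vertical_fov': 57.37966418669876, 'cx': 276.76608854940224, 'cy': 214.25648821447763, 'dist_coeffs': array([-0.06602981,  0.        ,  0.        ,  0.        ,  0.        ]), 'eye': array([ 1.00298924, -0.56576627,  0.73559419]), 'rotation': array([[ 0.7916609 ,  0.41211951, -0.45103274],
       [ 0.6109589 , -0.53581607,  0.58277813],
       [-0.00149636, -0.73692513, -0.67597272]])}
```

View pics/top0.png

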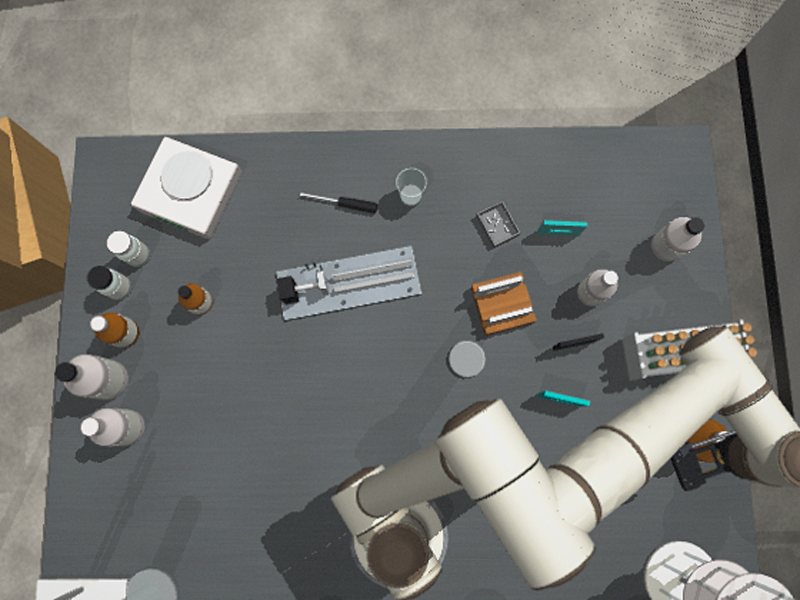

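View pics/scene0.png

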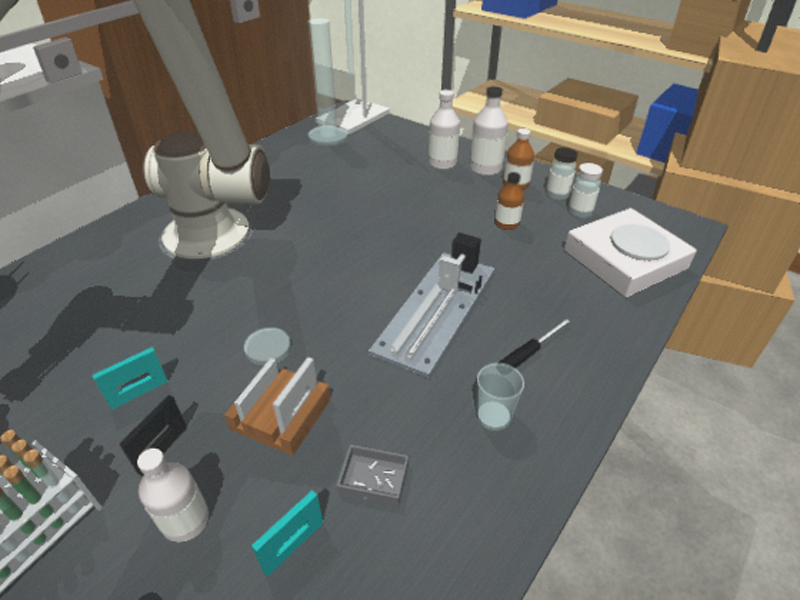

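The top view shows the stand at (504,303), with two silver panels at (500,283) and (510,318). The jig is at (347,283) with its stop towards the left. The candidates are those two panels, two turquoise look-alikes at (565,227) and (567,398), and a black one at (578,342). The right-hand panel in the scene view, at (295,395), seems to have the window, so I'll confirm that in a crop.

Run:
```python
from h import *
c,_=load('top.pkl'); d,_=load('scene.pkl')
a=c["frame"][160:245,185:385]; b=d["frame"][235:325,150:240]; 
a=cv2.resize(a,(800,340),interpolation=cv2.INTER_CUBIC); b=cv2.resize(b,(260,260),interpolation=cv2.INTER_CUBIC)
e=cv2.resize(d["frame"][155:270,255:355],(226,260),interpolation=cv2.INTER_CUBIC)
o=np.zeros((600,800,3),np.uint8);o[:340]=a;o[340:,:260]=b;o[340:,270:496]=e
cv2.imwrite('pics/crop1.png',o)
```

```text
(no output)
```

View pics/crop1.png

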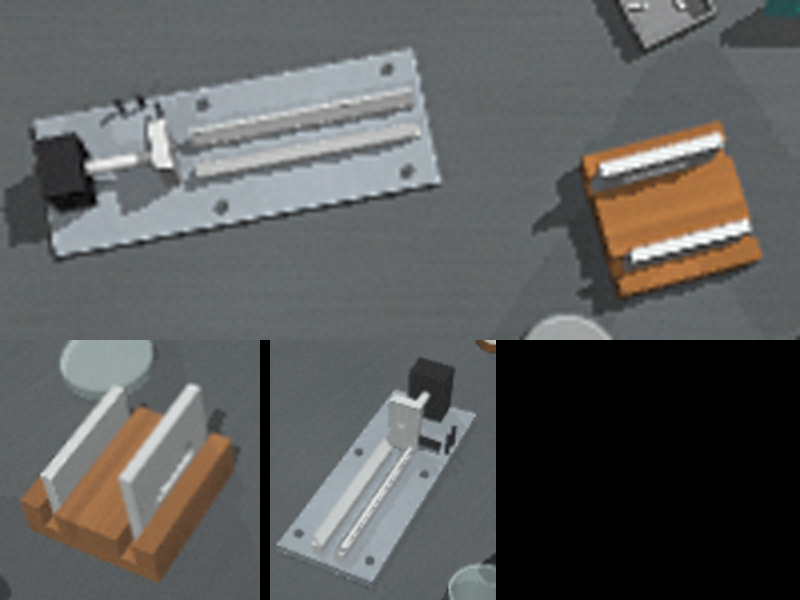

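The crop settles it: the panel at (660,155), in the slot farther from the robot, has the window visible in the scene crop and stands higher. The other panel, at (690,243), is the low one. Next I'll work out the positions.

Run:
```python
from h import *
np.set_printoptions(precision=4,suppress=True)
c,_=load('top.pkl'); f=lambda P:[(184.9+u/4-.4,159.6+v/4) for u,v in P]
def frame(X,lo,hi):  # X order given, local coords
    pass
J=onplane(c,f([(32,122),(412,48),(440,185),(57,258)]),.012)[:,:2]
JL=np.array([[195,-60],[-135,-60],[-135,60],[195,60]])/1e3
S=onplane(c,f([(583,158),(720,122),(760,257),(622,297)]),.038)[:,:2]
SL=np.array([[60,-60],[-60,-60],[-60,60],[60,60]])/1e3
for X,L in((J,JL),(S,SL)):
    a=X-X.mean(0);b=L-L.mean(0)
    th=np.arctan2((b[:,0]*a[:,1]-b[:,1]*a[:,0]).sum(),(a*b).sum())
    R=np.array([[np.cos(th),-np.sin(th)],[np.sin(th),np.cos(th)]]);t=X.mean(0)-R@L.mean(0)
    print(t,np.degrees(th),(X-(L@R.T+t))*1e3); print(t+R@[0,-.035])
P=onplane(c,f([(598,163),(720,134),(724,146),(602,177)]),.095);print(P,P.mean(0))
```

```text
[0.5868 0.0803] 100.13788344024844 [[ 0.0757  0.6162]
 [ 0.813   0.4133]
 [-1.2824  0.4414]
 [ 0.3937 -1.4709]]
[0.6212 0.0865]
[ 0.5218 -0.2529] 103.83842020899195 [[-0.1966 -1.1906]
 [-0.3077 -0.3307]
 [ 1.4239  1.4711]
 [-0.9196  0.0502]]
[ 0.5558 -0.2445]
[[ 0.5489 -0.1872  0.095 ]
 [ 0.5708 -0.2862  0.095 ]
 [ 0.5609 -0.2889  0.095 ]
 [ 0.5374 -0.1899  0.095 ]] [ 0.5545 -0.2381  0.095 ]
```

step_arm:
  targets: "-3.2 1.65 0 0;-3.2 1.65 0 0;-3.2 1.65 0 0;-3.2 1.65 0 0;-3.2 1.65 0 0;-3.2 1.65 0 0;-3.2 1.65 0 0;-3.2 1.65 0 0;-3.2 1.65 0 0;-3.2 1.65 0 0;-3.2 1.65 0 0;-3.2 1.65 0 0"
  claw: 6

```text
time_s: 1.1
tcp_pos: [0.4911, -0.2973, 0.2222]
ee_rot: [[-0.958, -0.287, -0.001], [-0.287, 0.958, 0.0], [0.001, 0.001, -1.0]]
wrist_force: [1.3, -0.8, -0.3]
gripper_width: 0.692
gripper_force: 0.0
```

step_arm:
  targets: "0 0 0 -7.1;0 0 0 -7.1;0 0 0 -7.1;0 0 0 -7.1;0 0 0 -7.1;0 0 0 -7.1;0 0 0 -7.1;0 0 0 -7.1;0 0 0 -7.1;0 0 0 -7.1;0 0 0 -7.1;0 0 0 -7.1"

```text
time_s: 2.1
tcp_pos: [0.49, -0.2988, 0.222]
ee_rot: [[0.211, -0.977, -0.001], [-0.977, -0.211, 0.001], [-0.001, 0.001, -1.0]]
wrist_force: [0.3, 0.2, -0.6]
gripper_width: 0.69
gripper_force: 0.0
```

step_arm:
  targets: "-1.5 -2.5 0 -1.6;-1.5 -2.5 0 0;-1.6 -2.6 0 0;0 0 0 0;0 0 0 0"

```text
time_s: 2.52
tcp_pos: [0.5546, -0.2359, 0.2216]
ee_rot: [[0.235, -0.972, -0.002], [-0.972, -0.235, 0.0], [-0.001, 0.001, -1.0]]
wrist_force: [-0.6, 0.3, 0.1]
gripper_width: 0.689
gripper_force: 0.0
```

Run:
```python
from station import sense,cams
import cv2,pickle
s=sense();print(s["tcp_pos"],s["ee_rot"],s["joints"])
c=cams.capture("wrist");pickle.dump((c,s),open('w1.pkl','wb'));cv2.imwrite('pics/w1.png',cv2.resize(c["frame"],(800,600),interpolation=cv2.INTER_CUBIC))
print(c["tool_from_camera"])
```

```text
[ 0.55459205 -0.23591546  0.22164386] [[ 2.34942041e-01 -9.72008137e-01 -1.55533061e-03]
 [-9.72009041e-01 -2.34942997e-01  4.61210570e-04]
 [-8.13714462e-04  1.40343766e-03 -9.99998684e-01]] [-7.67604285e+00  1.99553289e+01 -2.84223775e+00 -1.54856685e-02
 -6.72942792e+01  2.12702753e+01]
[[ 1.76388515e-03 -9.66780140e-01 -2.55603303e-01  6.95749715e-02]
 [ 9.99998236e-01  1.87036768e-03 -1.73520012e-04 -7.50676845e-04]
 [ 6.45827858e-04 -2.55602546e-01  9.66781734e-01 -1.62552873e-01]
 [ 0.00000000e+00  0.00000000e+00  0.00000000e+00  1.00000000e+00]]
```

View pics/w1.png

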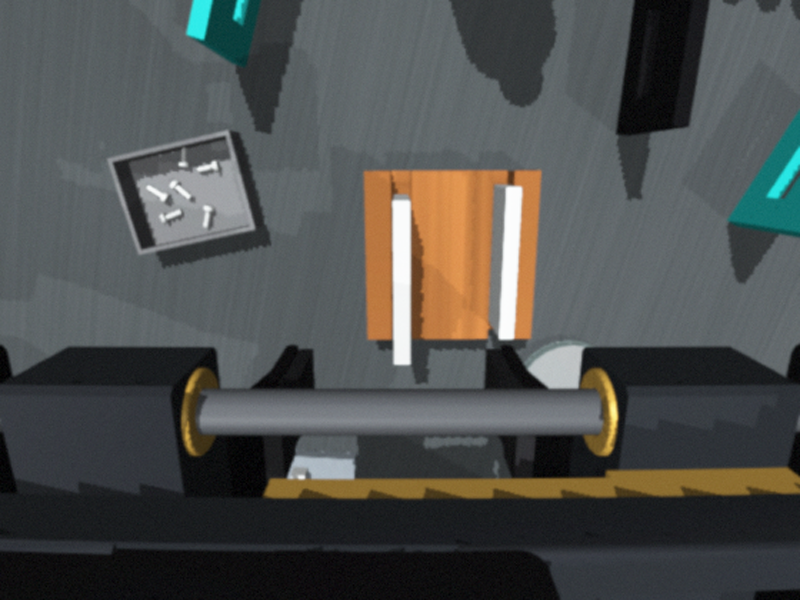

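The wrist view shows the stand at (452,255). The tall panel's top edge runs from (401,196) to (402,364), and the low panel is on the right at (509,262).

Run:
```python
from h import *
np.set_printoptions(precision=4,suppress=True)
c,s=load('w1.pkl')
P=onplane(c,np.array([(392.5,198),(411,198),(411,364),(393,364)])*.7,.095,s);print(P,P.mean(0))
d=P[3]+P[2]-P[0]-P[1];print(np.degrees(np.arctan2(d[1],d[0])),np.linalg.norm(d)/2)
print((P.mean(0)-s["tcp_pos"])@s["ee_rot"])
```

```text
[[ 0.5714 -0.2871  0.095 ]
 [ 0.5611 -0.2896  0.095 ]
 [ 0.5365 -0.1912  0.095 ]
 [ 0.5474 -0.1885  0.095 ]] [ 0.5541 -0.2391  0.095 ]
103.86472446856729 0.10151495434505652
[0.0031 0.001  0.1266]
```

step_arm:
  targets: "0.3 0.1 0 -0.3;0 0 3 0;0 0 3 0;0 0 3 0;0 0 2.5 0;0 0 2.2 0;0 0 1.4 0;0 0 0.7 0;0 0 0 0;0 0 0 0"
  claw: 4.5

```text
time_s: 3.4
tcp_pos: [0.5539, -0.2411, 0.0651]
ee_rot: [[0.237, -0.971, 0.001], [-0.971, -0.237, -0.0], [0.001, -0.0, -1.0]]
wrist_force: [0.8, 0.0, 0.2]
gripper_width: 0.52
gripper_force: 0.0
```

step_arm:
  targets: "0 0 0 0;0 0 0 0;0 0 0 0;0 0 0 0;0 0 0 0;0 0 0 0;0 0 0 0;0 0 0 0"
  claw: 0

```text
time_s: 4.07
tcp_pos: [0.5539, -0.2402, 0.0647]
ee_rot: [[0.238, -0.971, 0.0], [-0.971, -0.238, -0.0], [0.0, -0.0, -1.0]]
wrist_force: [-0.4, 0.4, 1.1]
gripper_width: 0.113
gripper_force: 30.0
```

step_arm:
  targets: "0 0 -0.5 0;0 0 -1 0;0 0 -2 0;0 0 -2.5 0;0 0 -3 0;0 0 -2 0;0 0 -1 0;0 0 0 0"

```text
time_s: 4.73
tcp_pos: [0.5552, -0.2406, 0.1878]
ee_rot: [[0.238, -0.971, 0.006], [-0.971, -0.238, -0.001], [0.003, -0.005, -1.0]]
wrist_force: [0.6, -0.4, -2.1]
gripper_width: 0.114
gripper_force: 30.0
```

step_arm:
  targets: "-1.5 -0.55 0 0;-2.8 -1 0 0;-3.2 -1.17 0 0;-3.2 -1.17 0 0;-3.2 -1.17 0 0;-3.2 -1.17 0 0;-3.2 -1.17 0 0;-3.2 -1.17 0 0;-2.8 -1 0 1;-1.8 -0.65 0 2;-1.2 -0.46 0 0.7;0 0 0 0"

```text
time_s: 5.73
tcp_pos: [0.5882, 0.072, 0.1823]
ee_rot: [[0.177, -0.984, -0.003], [-0.984, -0.177, -0.0], [-0.0, 0.003, -1.0]]
wrist_force: [0.3, -1.2, -1.7]
gripper_width: 0.109
gripper_force: 30.0
```

Run:
```python
from station import sense,cams
import cv2,pickle
s=sense();print(s["tcp_pos"],s["ee_rot"],s["wrist_force"])
for n in("wrist","top","scene"):
    c=cams.capture(n);pickle.dump((c,s),open(n[0]+'2.pkl','wb'));cv2.imwrite(f'pics/{n}2.png',cv2.resize(c["frame"],(800,600),interpolation=cv2.INTER_CUBIC))
```

```text
[0.58817344 0.07197454 0.18233001] [[ 1.77207373e-01 -9.84168267e-01 -3.22022817e-03]
 [-9.84173510e-01 -1.77207152e-01 -3.55931417e-04]
 [-2.20351059e-04  3.23233693e-03 -9.99994752e-01]] [ 0.25761882 -1.20151717 -1.7231332 ]
```

View pics/wrist2.png

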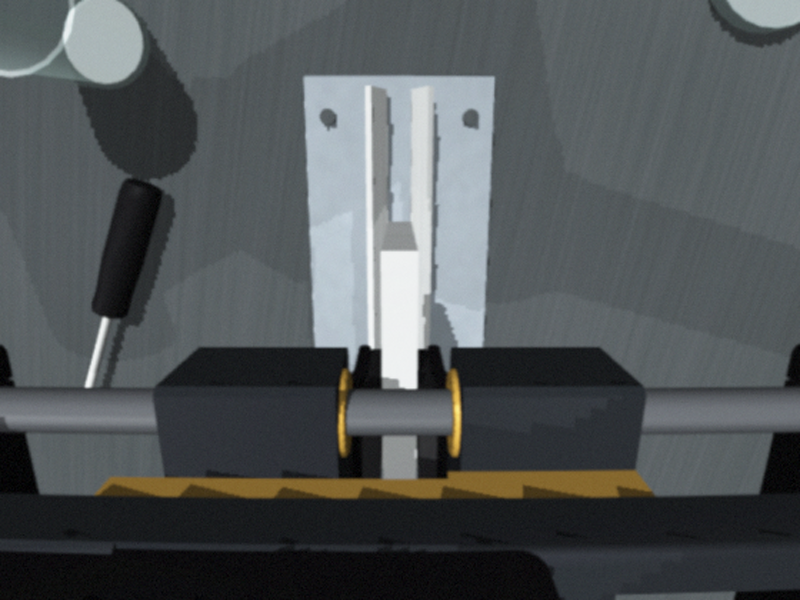

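The wrist view shows the panel, with its end at (399,235), held in line over the channel. The jig's end edge runs from (304,77) to (494,77), and its side edges pass (315,345) and (484,345).

Run:
```python
from h import *
np.set_printoptions(precision=4,suppress=True)
c,s=load('w2.pkl')
def tool(px,z): return (onplane(c,np.array(px)*.7,z,s)-s["tcp_pos"])@s["ee_rot"]
P=tool([(304,77),(494,77),(315,345),(484,345)],.012);print('plate tool',P*1e3)
R=tool([(365,86),(437,86),(369,300),(433,300)],.037);print('rail',R*1e3)
b=s["tcp_pos"][2]-.0497
print('panel low end',tool([(384,223),(413,223)],b)*1e3,'top',tool([(381,250),(418,250)],b+.08)*1e3)
```

```text
plate tool [[125.8331 -60.1717 170.1087]
 [126.0963  58.413  170.4919]
 [-51.0575 -60.2161 170.1475]
 [-50.9598  59.8367 170.5355]]
rail [[116.6436 -20.5603 145.2386]
 [116.7397  21.1122 145.3733]
 [-11.4058 -19.8549 145.2691]
 [-11.3614  21.1349 145.4016]]
panel low end [[47.5356 -7.1063 49.6668]
 [47.5539  5.203  49.7066]] top [[ 48.6268  -5.5526 -30.3288]
 [ 48.6403   4.3647 -30.2968]]
```

step_arm:
  targets: "0 0.1 1 0;0 0 2 0;0 0 2 0;0 0 2 0;0 0 1.5 0;0 0 1 0;0 0 1 0;0 0 0.5 0;0 0 0 0;0 0 0 0"

```text
time_s: 6.72
tcp_pos: [0.5883, 0.0693, 0.0749]
ee_rot: [[0.175, -0.985, 0.001], [-0.985, -0.175, 0.0], [0.0, -0.001, -1.0]]
wrist_force: [0.9, -0.5, -0.5]
gripper_width: 0.111
gripper_force: 30.0
```

step_arm:
  targets: "0 0 0.3 0;0 0 0.3 0;0 0 0.3 0;0 0 0.2 0;0 0 0 0;0 0 0 0"

```text
time_s: 7.22
tcp_pos: [0.5878, 0.0694, 0.0634]
ee_rot: [[0.175, -0.985, -0.0], [-0.985, -0.175, -0.0], [0.0, 0.0, -1.0]]
wrist_force: [0.1, 0.5, -2.1]
gripper_width: 0.113
gripper_force: 30.0
```

step_arm:
  targets: "0 0 0.15 0;0 0 0 0;0 0 0 0;0 0 0 0"

```text
time_s: 7.55
tcp_pos: [0.5879, 0.0695, 0.0621]
ee_rot: [[0.175, -0.985, 0.0], [-0.985, -0.175, 0.0], [0.0, -0.0, -1.0]]
wrist_force: [0.1, 0.6, -0.9]
gripper_width: 0.109
gripper_force: 30.0
```

step_arm:
  targets: "0 0 0.1 0;0 0 0 0;0 0 0 0;0 0 0 0"

```text
time_s: 7.88
tcp_pos: [0.5882, 0.0695, 0.0617]
ee_rot: [[0.175, -0.985, 0.001], [-0.985, -0.175, 0.0], [0.0, -0.001, -1.0]]
wrist_force: [-1.2, -0.3, 4.9]
gripper_width: 0.112
gripper_force: 30.0
```

step_arm:
  targets: "0 0 0.1 0;0 0 0 0;0 0 0 0;0 0 0 0"

```text
time_s: 8.22
tcp_pos: [0.5883, 0.0695, 0.0617]
ee_rot: [[0.175, -0.985, 0.001], [-0.985, -0.175, -0.0], [0.0, -0.001, -1.0]]
wrist_force: [-3.4, 0.2, 8.4]
gripper_width: 0.113
gripper_force: 30.0
```

step_arm:
  targets: "0 0 -0.1 0;-0.3 0 0 0;-0.5 0 0 0;-0.5 0 0 0;-0.5 0 0 0;-0.5 0 0 0;-0.3 0 0 0;0 0 0 0;0 0 0 0;0 0 0 0"

```text
time_s: 9.05
tcp_pos: [0.584, 0.0959, 0.0617]
ee_rot: [[0.176, -0.984, 0.002], [-0.984, -0.176, 0.001], [-0.0, -0.002, -1.0]]
wrist_force: [-0.4, 0.7, 4.7]
gripper_width: 0.115
gripper_force: 30.0
```

step_arm:
  targets: "-0.4 0 0 0;-0.4 0 0 0;-0.4 0 0 0;-0.4 0 0 0;-0.2 0 0 0;0 0 0 0;0 0 0 0;0 0 0 0"

```text
time_s: 9.72
tcp_pos: [0.5809, 0.1131, 0.0617]
ee_rot: [[0.175, -0.984, 0.002], [-0.984, -0.175, -0.0], [0.0, -0.002, -1.0]]
wrist_force: [-0.2, -2.5, 6.4]
gripper_width: 0.113
gripper_force: 30.0
```

step_arm:
  targets: "-0.3 0 0 0;-0.3 0 0 0;-0.3 0 0 0;-0.2 0 0 0;-0.2 0 0 0;0 0 0 0;0 0 0 0;0 0 0 0"

```text
time_s: 10.38
tcp_pos: [0.5787, 0.1245, 0.0617]
ee_rot: [[0.175, -0.985, 0.001], [-0.985, -0.175, -0.002], [0.002, -0.001, -1.0]]
wrist_force: [2.5, -8.3, 5.4]
gripper_width: 0.106
gripper_force: 30.0
```

Run:
```python
from station import sense,cams
from h import *
s=sense();print(s["tcp_pos"],s["wrist_force"],s["moment"])
o=np.zeros((600,800,3),np.uint8)
c=cams.capture("scene");o[:,:400]=cv2.resize(c["frame"][150:270,270:350],(400,600),interpolation=cv2.INTER_CUBIC)
pickle.dump((c,s),open('s3.pkl','wb'))
c=cams.capture("top");o[:400,400:]=cv2.resize(c["frame"][170:250,190:270],(400,400),interpolation=cv2.INTER_CUBIC)
pickle.dump((c,s),open('t3.pkl','wb'))
cv2.imwrite('pics/c3.png',o)
```

```text
[0.57872408 0.12454238 0.06172376] [ 2.53416826 -8.25895389  5.43806989] [-2.01949317 -0.52245407 -0.03633212]
```

View pics/c3.png

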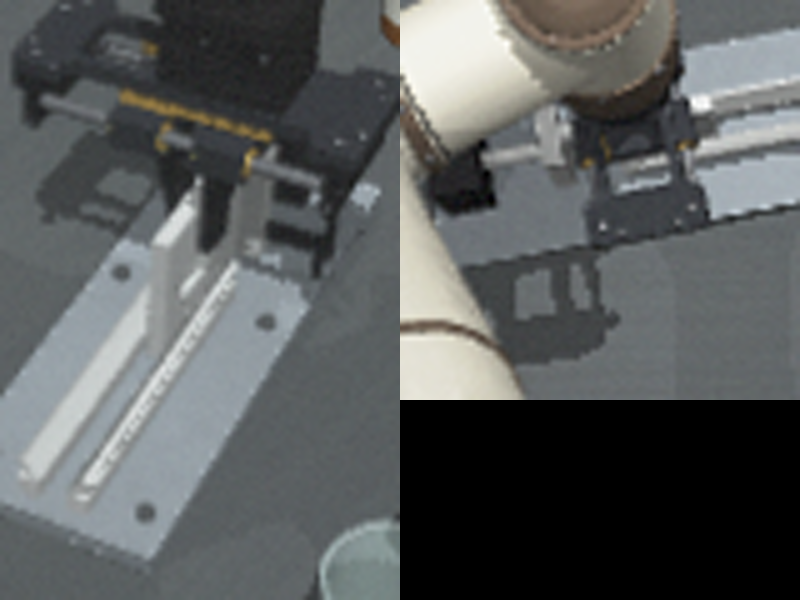

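The scene crop shows the panel upright in the channel, its rear end running from (163,240) at the top to (157,350) at the bottom. The gripper hides the pegs, so I'll check the position from that rear end.

step_arm:
  targets: "-0.1 0 0 0;-0.1 0 0 0;0 0 0 0;0 0 0 0;0 0 0 0;0 0 0 0;0 0 0 0;0 0 0 0"

```text
time_s: 11.15
tcp_pos: [0.5785, 0.1261, 0.0617]
ee_rot: [[0.175, -0.985, 0.001], [-0.985, -0.175, -0.002], [0.002, -0.001, -1.0]]
wrist_force: [2.8, -9.4, 4.3]
gripper_width: 0.117
gripper_force: 30.0
```

Run:
```python
from station import sense,cams
from h import *
np.set_printoptions(precision=4,suppress=True)
th=np.radians(100.14);R=np.array([[np.cos(th),-np.sin(th)],[np.sin(th),np.cos(th)]]);t=np.array([.5868,.0803])
c,s=load('s3.pkl')
f=lambda u,v:(269.6+u/5,149.6+v/5)
print('tcp jig',(s["tcp_pos"][:2]-t)@R)
for p,z in((f(163,240),.092),(f(157,350),.012)): print((onplane(c,[p],z)[0,:2]-t)@R)
# check calibration: jig corner near camera
s=sense();print(s["time_s"],s["tcp_pos"],(s["tcp_pos"][:2]-t)@R,s["wrist_force"])
o=np.zeros((600,800,3),np.uint8)
c=cams.capture("wrist");o[:]=cv2.resize(c["frame"],(800,600));cv2.imwrite('pics/w4.png',o)
c=cams.capture("scene");cv2.imwrite('pics/s4.png',cv2.resize(c["frame"][165:245,275:375],(800,600)[:2],interpolation=cv2.INTER_CUBIC))
```

```text
tcp jig [0.045  0.0002]
[ 0.     -0.0001]
[0.0013 0.0003]
11.15 [0.5785 0.1261 0.0617] [0.0465 0.0002] [ 2.795  -9.3811  4.3351]
```

View pics/s4.png

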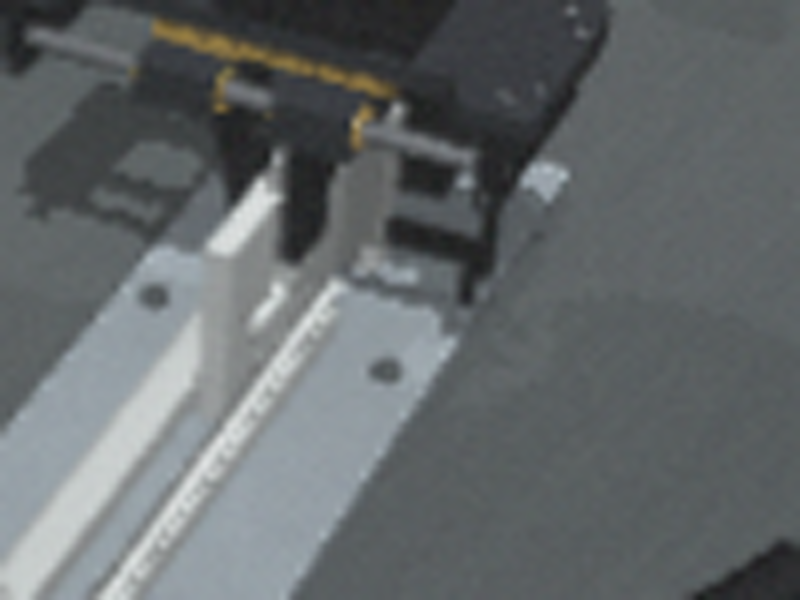

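The panel stands upright, with tilt about 0.016 rad and about 0.2 mm off centre. The stop is back roughly 21 mm, and the push reads about 9 N steadily, so I'm handing in.

```bash
python3 -c "
from station import r,sense
s=sense();print(s['time_s'],s['wrist_force'],s['joint_velocities'].round(2));print(r.finish_job())"
```

```text
11.25 [ 2.28130655 -9.55260487  4.94827057] [-0.01 -0.03  0.04 -0.04 -0.04  0.03]
the job is handed in; nothing more can be done
None
```

I handed the job in at 11.3 s with the windowed panel seated in the jig channel and held against the stop at about 9 N; the stop is back about 21 mm, an estimate from the panel's position because the gripper hid the pegs, and no verdict was returned.

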